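Home the fine-focus knob, count five clicks up and clamp it

TASK

The sharp setting for mounted slides on this copying stand is five clicks up from the bottom. Turn the fine-focus knob on top gently anticlockwise until you feel it come up against its stop, without forcing it, then turn it clockwise exactly five clicks, and then press the clamp lever at its right side fully down to hold the setting. Do not knock the camera and leave the other things on the table where they are.

Things in the scene. Friction and masses are not known exactly. Their poses are not given: they have to be found in the camera images.
- stand: slide-copying stand fixed on the table: baseboard 300 x 320 mm, top 22 mm high, light panel and slide gate on it, column at the rear (+x of the stand) with a focus slide and a camera looking down. Origin under the centre of the baseboard; x points from the operator to the column, y to the operator's left, z up
- knob_axis (a point): point on the upright axis of the fine-focus knob, 14 mm below its top, where it is gripped; it does not turn with the knob. Knob: black, fluted, round, rubber-faced (25 N of grip holds it), 40 mm across, grip part 28 mm high, 292 to 320 mm above the table; below it a collar with a steel dog, over a flat cap, top at 280 mm. Keep fingertips 8 mm or more above the cap to clear dog and pin
- stop_pin: steel pin, 5 mm across, standing 6.5 mm high on the cap in front of the knob, 22 mm from its axis. The dog on the knob's collar meets it at the lower stop (after anticlockwise turning). It is sprung and gives way by 1 mm per 8 N, which is about 4 N m per rad at the knob; over 30 N (0.65 N m at the knob) is forcing it. Origin at its foot
- carriage (a joint): height in m of camera and carriage above the lowest click: 0 there, 0.00005 more per click, driven by the knob; readings err by several clicks: count by feel. A click is 30 deg; clockwise from above raises. Leaving a click takes up to 0.14 N m; half way it lets go and pulls as hard into the next. The stop is 7 deg below the lowest click; let go, it springs back. Starts at rest 2 to 5 clicks up
- clamp (a joint): angle in rad of the clamp lever: 0 open, arm raised 30 deg above level; 0.6 fully down on its stop (clamped), arm 4 deg below level. Starts between 0 and 0.12. Stiff hinge that stays where it is left: about 4 to 5 N down at the ball moves it. The hinge lies along the stand's y, behind the ball (+x of the stand)
- clamp_ball (a point): centre of the ball, 17 mm across, at the end of the black clamp lever on the right (-y) side of the focus slide; the arm points from the hinge to the operator (-x of the stand) and is 66 mm long. The ball goes down by about 39 mm and 9 mm to the front as the lever is pressed down
- camera: black camera on the carriage in front of the knob, lens down, body 88 x 128 mm, its top 215 mm above the table; moves up with the carriage. Its origin is a point under the knob axis, at about table height. Not to be knocked
- lens_cap: black lens cap, disc 66 mm across and 8 mm high, lying on the stand's baseboard on its left side; origin at its underside. Bystander: leave it where it is
- blower: grey rubber blower bulb, 57 mm across, 105 mm high, standing on the table left of the stand; origin at its underside. Bystander
- loupe: clear and black loupe, 50 mm across, 52 mm high, standing right of the stand; origin at its underside. Bystander
- slide_tray: open wooden tray full of mounted slides, 220 x 62 x 54 mm, left of the stand; origin at its underside, long side along its x. Bystander
- spare_lens: black spare lens standing on end, 68 mm across, 78 mm high, right of the stand; origin at its underside. Bystander
- screwdriver: screwdriver lying on the right side of the baseboard, long side along its x. Bystander

How it is judged:
By the outcome, as a careful person would: the job done as asked, in the order asked, and still so for the second after the job is handed in, with the robot touching nothing.
It also fails if it takes over 72 s, if anything falls off the work surface, if the arm or the gripper's body presses on something with over 40 N, if the wrist force passes 120 N, or if a joint passes its speed limit or range.

ROBOT

A 6-joint arm with a two-finger parallel gripper is mounted at the origin on the work surface. World frame = base frame: x ahead of the robot, y to its left, z up, the work surface at z = 0. Lengths are in mm, angles in rad, forces in N, time in s.
With the tool pointing down it reaches from about 250 to 800 mm from the base axis. Payload 3.9 kg.
Tool frame: the origin (TCP) lies at the very end of the fingers, on their centre line; the grasp point (between the pads) lies 19 mm behind it; z points along the fingers, y is the direction in which the jaws open and shut (so a half turn about z gives the same grasp; the last joint's range is limited). The gripper opens to 85 mm and grips with 20 to 120 N. Pads are 22 mm wide; open, the fingers measure 114 mm over their backs; the gripper's body (76 mm by 85 mm) begins 54 mm behind the grasp point. The pads swing forward as they close: fully open they stand 13 mm farther back than shut.
Start: joints at [1.227, 0.26, -0.138, 1.173, 0, 1.571], TCP at [176.955, 494.269, 231.304] pointing down, gripper open.
Joint ranges: [-2.78, 2.78], [-0.83, 1.72], [-1.28, 1.37], [-1.9, 2.12], [-1.57, 1.48], [-3.14, 3.14]. Speed limits (rad/s): [2.57, 2.57, 3.14, 3.14, 3.14, 3.14].

INTERFACE

Orientations are given as a unit quaternion [x, y, z, w].
In Python, from workcell import get_state, snapshot, close_job gives the robot as it stands.
- The arm moves only by the tool apply_moves, never from a script. Its arguments are lists of equal length, an entry for each row: "delta_pos": the shift along the tool's x, y, z in mm, a list of three; "dr": the turn, a rotation vector about the tool's x, y, z in degrees, a list of three; "jaw": the closure in counts, from 0 (fully open) to 255 (shut). A call has 1 to 20 rows; each row is the pose to reach, as a shift and turn from the pose commanded when the call began, along the tool's axes at that moment; what a row does not reach only later rows make up. A row lasts 1/8 s, in which the tool goes at most 62.5 mm and 10.7 degrees, less where a joint would pass 70% of its speed; a pose out of reach is approached as far as the arm can. A call with a gripper value outside its range is refused whole. The fingers move at their own pace and stop on an object; "force" is the grip in N (left out, the last holds). Time passes only in rows, so rows that repeat a pose let the fingers close. It gives the time, the measured TCP pose, the force and the opening at its end, in the units of the state.
- get_state(): the state, without advancing time (a new reading comes with each control period).
- snapshot(name): name is "scene" or "top"; returns a dict with "image" (400x640x3 uint8, red, green, blue), "depth" (400x640 float32, mm along the optical axis (not along the pixel's ray), 0 where there is no reading), "camera_matrix" (3x3 intrinsics, pixels), "R" (3x3) and "t" (3): a world point X has camera coordinates R X + t. Camera axes: x right, y down, z forward; pixel columns grow to the right and rows downward; lengths in mm; the calibration is good to about 2 mm. A picture is of the moment at which its call begins.
- close_job(): hands the job in, once; it reports no verdict.
The state is a dict: "time_s": time; "joint_positions": joint angles; "qvel": joint speeds; "tau": joint torques, N m; "tcp_pos": TCP position; "orientation": TCP orientation; "wrist_force": force on the tool from outside, world axes, zero at the start; "wrist_torque": the same for the moment, N m; "grip_width": opening from 0.0 (shut) to 1.0 (fully open).
Only numpy, scipy, OpenCV 4.12 (cv2) and the standard library are available. Lean on these libraries where they do the work, as an engineer would, in place of code of your own. Each camera call takes 0.05 s, during which the arm holds its last target.

## Working session

There is one attempt and no reset: what is moved stays moved. The work goes in short steps, Python scripts to look and compute and a tool call to move; the robot and the scene stay as the last step left them, time stands still between calls to the robot, and variables do not carry over. Pictures are saved under pics/ and viewed, and the job is handed in when it is done.

Besides the shell and the picture viewer there is one more tool, called after ">>>" as a command line: name --argument value ..., lists and objects as JSON in quotes. apply_moves: Moves the arm, as the interface text tells. Its arguments: {"type":"object","properties":{"delta_pos":{"type":"array","items":{"type":"array","items":{"type":"number"}}},"dr":{"type":"array","items":{"type":"array","items":{"type":"number"}}},"jaw":{"type":"array","items":{"type":"number"}},"force":{"type":"number"}},"required":["delta_pos","dr","jaw"]}

```bash
mkdir -p pics; ls; python3 - <<'E'
from workcell import get_state, snapshot
import cv2, numpy as np
s=get_state(); print(s)
for n in ("scene","top"):
    d=snapshot(n); cv2.imwrite(f"pics/{n}0.png",d["image"][:,:,::-1]); np.savez(f"{n}0.npz",**d)
    print(n,d["camera_matrix"],d["R"],d["t"], -d["R"].T@d["t"])
E
```

```text
pics
{'time_s': 0.0, 'joint_positions': array([ 1.22702894e+00,  2.60699224e-01, -1.39355789e-01,  1.17270065e+00,
        3.58120805e-05,  1.57080598e+00]), 'qvel': array([-0.00032074, -0.0004367 ,  0.00063603,  0.00166089,  0.00067827,
        0.00068152]), 'tau': array([-1.23948354e-03, -4.05670273e+01,  2.53927445e+01,  1.87291688e-02,
       -4.00318058e-04,  1.54409125e-07]), 'tcp_pos': array([176.70640603, 493.65306496, 230.46195312]), 'orientation': array([ 1.71043281e-01,  9.85263029e-01, -9.62170987e-04, -1.85198695e-04]), 'wrist_force': array([-0.30965515, -0.59649724,  0.11443961]), 'wrist_torque': array([ 0.00724271, -0.0450624 ,  0.04019438]), 'grip_width': 1.000179769206026}
scene [[476.45587674   0.         317.02480161]
 [  0.         476.45587674 195.69681322]
 [  0.           0.           1.        ]] [[-0.30771637  0.95141926 -0.01058432]
 [ 0.4976801   0.15146313 -0.85403362]
 [-0.81094091 -0.26806773 -0.52011012]] [ 135.23064411 -109.46945082 1824.41783048] [1575.58849713  376.98709407  856.83891518]
top [[372.8786039    0.         319.31589693]
 [  0.         372.8786039  199.07564292]
 [  0.           0.           1.        ]] [[ 0.02320698 -0.99972151 -0.00428321]
 [-0.9752257  -0.02169516 -0.22014577]
 [ 0.21999153  0.00928601 -0.97545758]] [  41.65704159  569.03761329 1156.45513786] [ 299.56303213   43.25194271 1253.5225804 ]
```

View pics/scene0.png

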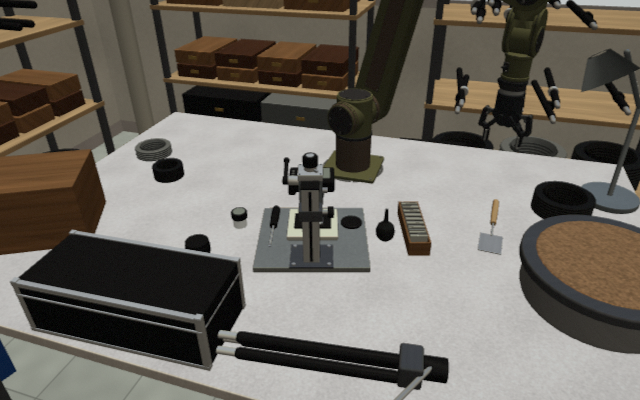

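View pics/top0.png

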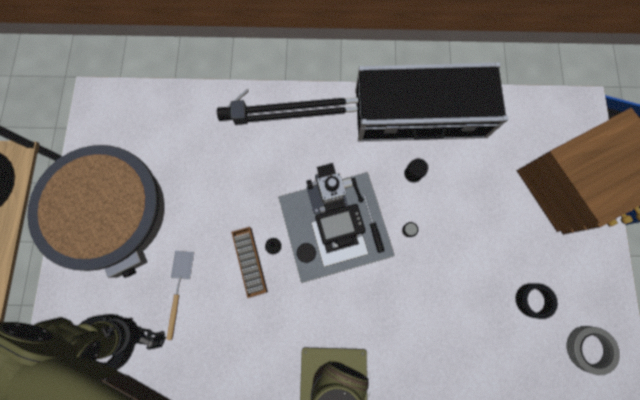

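The scene camera looks from behind the stand, with the knob at about (310,158). The top view has the stand at about (335,225) and the knob at about (333,184). I'll crop both.

```bash
python3 - <<'E'
import cv2, numpy as np
a=cv2.imread("pics/top0.png")[150:290,260:420]; b=cv2.imread("pics/scene0.png")[140:280,240:400]
cv2.imwrite("pics/crop0.png",cv2.convertScaleAbs(np.vstack([cv2.resize(a,None,fx=4,fy=4,interpolation=cv2.INTER_CUBIC)]),alpha=1.5))
cv2.imwrite("pics/crop1.png",cv2.convertScaleAbs(cv2.resize(b,None,fx=4,fy=4,interpolation=cv2.INTER_CUBIC),alpha=1.5))
E
```

```text
(no output)
```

View pics/crop0.png

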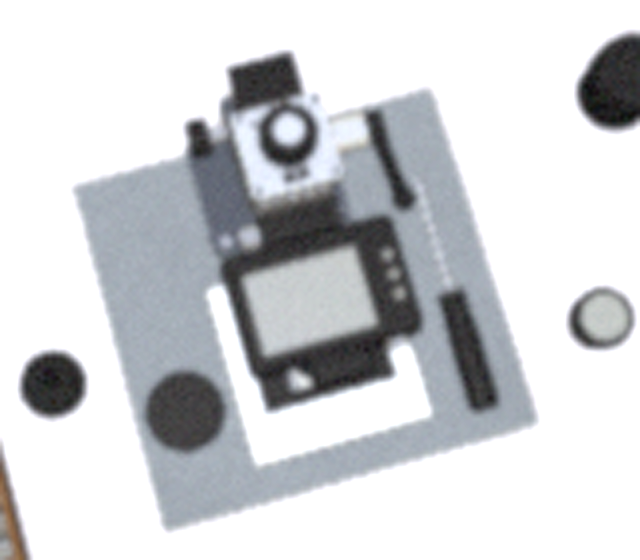

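View pics/crop1.png

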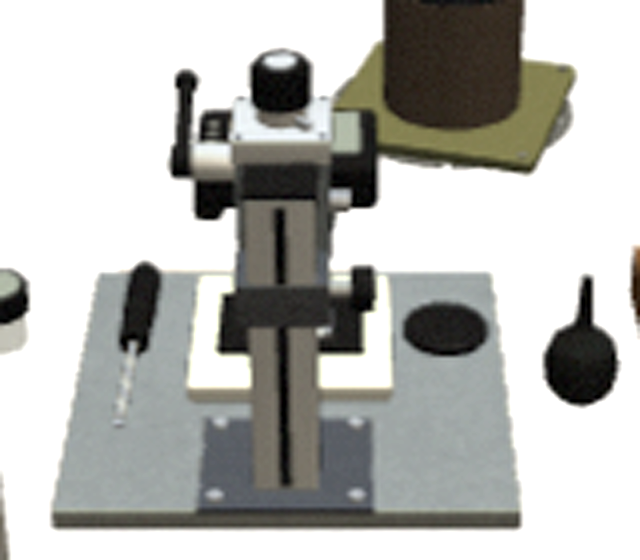

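```bash
cat > h.py <<'E'
import numpy as np
def load(n): 
    d=np.load(n); return d
def ray(d,uv):
    r=np.linalg.inv(d["camera_matrix"])@np.array([uv[0],uv[1],1.]); return -d["R"].T@d["t"], d["R"].T@r
def onz(d,uv,z):
    c,r=ray(d,uv); return c+r*(z-c[2])/r[2]
def tri(d1,u1,d2,u2):
    c1,r1=ray(d1,u1);c2,r2=ray(d2,u2)
    A=np.stack([r1,-r2],1);s=np.linalg.lstsq(A,c2-c1,rcond=None)[0]
    p,q=c1+s[0]*r1,c2+s[1]*r2; return (p+q)/2,np.linalg.norm(p-q)
def proj(d,X):
    x=d["camera_matrix"]@(d["R"]@np.asarray(X,float)+d["t"]); return x[:2]/x[2]
E
python3 - <<'E'
from h import *
import cv2
T=load("top0.npz");S=load("scene0.npz")
f=lambda x,y:(260+x/4,150+y/4); g=lambda x,y:(240+x/4-.375,140+y/4-.375)
cs=[onz(T,f(*p),22) for p in [(76,187),(430,90),(535,422),(168,528)]]
for c in cs: print(c)
c=np.array(cs); print("ctr",c.mean(0), [np.linalg.norm(c[i]-c[(i+1)%4]) for i in range(4)])
xs=(c[0]+c[1]-c[2]-c[3])/2; ys=(c[0]+c[3]-c[1]-c[2])/2
print("yaw",np.degrees(np.arctan2(xs[1],xs[0])),np.degrees(np.arctan2(-ys[0],ys[1])))
# refine via depth mask
img=T["image"].astype(int)
print("knob top plane", onz(T,f(289,130),320))
print("knob tri",tri(T,f(289,130),S,g(281,60)))
print("ball tri",tri(T,f(403,198),S,g(186,80)))
for (x,y) in [(289,130),(403,198)]:
    u,v=map(int,np.round(f(x,y))); print(T["depth"][v-2:v+3,u-2:u+3].round())
for p in [(281,85),(186,80)]:
    u,v=map(int,np.round(g(*p))); print(S["depth"][v-2:v+3,u-2:u+3].round())
E
```

```text
[582.34765479 191.89142211  22.        ]
[ 674.66235816 -108.52571607   22.        ]
[ 393.54966666 -192.85089758   22.        ]
[302.00835578 104.43836138  22.        ]
ctr [488.14200885  -1.26170754  22.        ] [np.float64(314.28086382330787), np.float64(293.48778775782375), np.float64(311.0638440706287), np.float64(293.66334534728696)]
yaw 17.011678326803185 17.098031095754063
knob top plane [554.87821536  19.64171855 320.        ]
knob tri (array([554.5108894 ,  20.6751069 , 320.13630148]), np.float64(2.1513995414965366))
ball tri (array([520.70675862, -57.98861728, 277.92676927]), np.float64(1.0969695522477243))
[[971. 971. 966. 969. 969.]
 [968. 968. 965. 970. 968.]
 [968. 967. 969. 970. 967.]
 [968. 968. 967. 965. 969.]
 [970. 964. 968. 967. 965.]]
[[ 995.  996.  993.  994.  996.]
 [ 996.  993.  993.  990.  996.]
 [ 993.  993.  994.  992.  996.]
 [ 994.  996.  993.  993.  997.]
 [ 999.  994.  997.  997. 1258.]]
[[1188. 1189. 1183. 1188. 1188.]
 [1188. 1188. 1185. 1186. 1191.]
 [   0. 1190. 1188. 1187. 1190.]
 [1195. 1192. 1189. 1194. 1188.]
 [1194. 1190. 1187. 1191. 1195.]]
[[1263. 1269. 1264. 1262. 1262.]
 [1270. 1263. 1266. 1264. 1263.]
 [1270. 1265. 1268. 1263. 1264.]
 [1268. 1264. 1265. 1264. 1267.]
 [1867. 1265. 1259. 1258. 1268.]]
```

```bash
python3 - <<'E'
from h import *
import cv2
T=load("top0.npz");S=load("scene0.npz")
def cloud(d):
    v,u=np.mgrid[0:400,0:640]; z=d["depth"].ravel()
    p=(np.linalg.inv(d["camera_matrix"])@np.stack([u.ravel(),v.ravel(),np.ones(u.size)]))*z
    return (d["R"].T@(p-d["t"][:,None])).T, z>0
for n,d in (("top",T),("scene",S)):
    P,ok=cloud(d); 
    near=ok&(np.hypot(P[:,0]-556,P[:,1]-20)<40)
    print(n,"max z",np.percentile(P[near][:,2],[50,90,99]))
    m=near&(P[:,2]>300)
    q=P[m]; print(m.sum(), q.mean(0), q.min(0),q.max(0))
    m=near&(P[:,2]>313); q=P[m]; (cx,cy),r=cv2.minEnclosingCircle(q[:,:2].astype(np.float32)); print(m.sum(),"circle",cx,cy,r,"med",np.median(q,0))
    b=ok&(np.hypot(P[:,0]-521,P[:,1]+58)<22)&(P[:,2]>255); print("ball",b.sum(),P[b].mean(0))
# dark annulus outline in the top image
im=cv2.cvtColor(T["image"],cv2.COLOR_RGB2GRAY)
big=cv2.resize(im[165:200,315:350],None,fx=8,fy=8,interpolation=cv2.INTER_CUBIC)
m=cv2.morphologyEx((big<70).astype(np.uint8),cv2.MORPH_OPEN,np.ones((5,5)))
for c in cv2.findContours(m,cv2.RETR_EXTERNAL,cv2.CHAIN_APPROX_NONE)[0]:
    if cv2.contourArea(c)<1500: continue
    (x,y),r=cv2.minEnclosingCircle(c); u=(x+.5)/8-.5+315; v=(y+.5)/8-.5+165; print("dark",cv2.contourArea(c),u,v,r/8, onz(T,(u,v),320))
m=(big>150).astype(np.uint8)
for c in cv2.findContours(m,cv2.RETR_LIST,cv2.CHAIN_APPROX_NONE)[0]:
    a=cv2.contourArea(c)
    if 300<a<12000:
        (x,y),r=cv2.minEnclosingCircle(c); u=(x+.5)/8-.5+315; v=(y+.5)/8-.5+165; print("light",a,u,v,r/8, onz(T,(u,v),320))
cv2.imwrite("pics/k.png",cv2.resize(big,None,fx=2,fy=2))
E
```

```text
top max z [279.09573314 319.39329968 321.96154963]
181 [552.91563177  20.09310238 317.77530731] [535.30298502   1.24817452 301.96728156] [574.55593694  38.43296319 324.75882443]
162 circle 555.6516723632812 20.13759994506836 20.37520408630371 med [553.82734516  20.17745214 319.28722398]
ball 50 [525.2384882  -55.85464847 279.47512481]
scene max z [280.09419565 318.33694823 321.92510302]
179 [565.13690168  26.26200845 314.3935917 ] [537.86688335   4.86259075 300.12281386] [577.75411833  43.04191297 323.24407645]
112 circle 555.893310546875 24.553071975708008 20.99337387084961 med [563.58265171  25.4674225  320.078065  ]
ball 40 [529.27406674 -53.08927731 279.78725087]
dark 3358.0 318.9375 192.0625 7.787221431732178 [528.60141618  53.54388849 320.        ]
dark 20279.5 327.14117431640625 177.98942470550537 14.343920707702637 [566.72621328  33.10597576 320.        ]
light 1549.0 331.8305549621582 181.92777824401855 2.99162220954895 [556.39064166  20.75288076 320.        ]
light 5428.5 325.875 187.75 10.504847526550293 [540.46818491  35.88993563 320.        ]
light 1221.0 317.5625 169.3125 5.618063449859619 [589.72161025  58.57121    320.        ]
```

View pics/k.png

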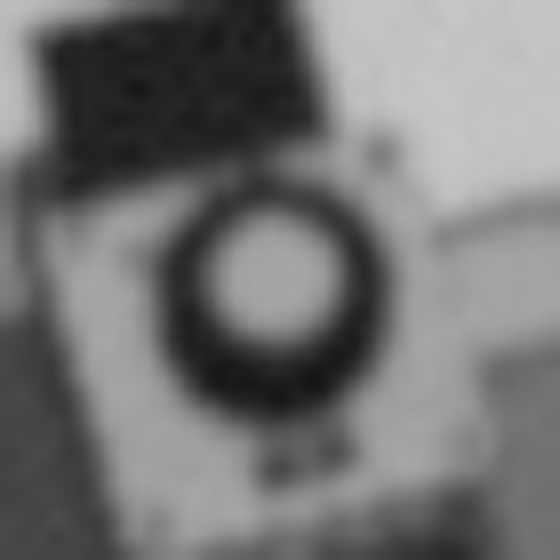

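>>> apply_moves --delta_pos '[[0,0,-60],[0,0,-120],[-40,-25,-140],[-86,-53,-140],[-132,-81,-140],[-180,-111,-140],[-230,-141,-140],[-280,-172,-140],[-330,-203,-140],[-380,-234,-140],[-430,-264,-140],[-475,-292,-140],[-505,-311,-140],[-516,-317.5,-140],[-516,-317.5,-140]]' --dr '[[0,0,0],[0,0,0],[0,0,0],[0,0,0],[0,0,0],[0,0,8],[0,0,16],[0,0,24],[0,0,32],[0,0,40],[0,0,48],[0,0,56],[0,0,64],[0,0,68],[0,0,68]]' --jaw '[0,0,0,0,0,0,0,0,0,0,0,0,0,0,0]' --force 30

```text
time_s: 1.98
tcp_pos: [556.0, 20.6, 370.3]
orientation: [0.693, 0.721, -0.001, -0.001]
wrist_force: [0.1, 1.0, 0.5]
grip_width: 1.001
```

```bash
python3 - <<'E'
from workcell import get_state, snapshot
import cv2, numpy as np
s=get_state(); print(s["joint_positions"].round(3),s["tcp_pos"],s["wrist_torque"],s["wrist_force"])
for n in ("scene","top"):
    d=snapshot(n); im=d["image"][:,:,::-1]; cv2.imwrite(f"pics/{n}1.png",cv2.convertScaleAbs(cv2.resize(im[110:230,240:400] if n=="scene" else im[140:260,260:420],None,fx=4.5,fy=4.5,interpolation=cv2.INTER_CUBIC),alpha=1.6)); 
s=get_state(); print(s["wrist_torque"],s["wrist_force"])
E
```

```text
[0.037 0.304 0.283 1.551 0.    1.569] [556.00894373  20.59444323 370.33777099] [-0.00221284  0.01519399 -0.00977465] [0.14035709 1.01317188 0.49025025]
[-0.01576847 -0.00996128 -0.00158055] [ 0.97464145 -0.27380368  0.75352261]
```

View pics/scene1.png

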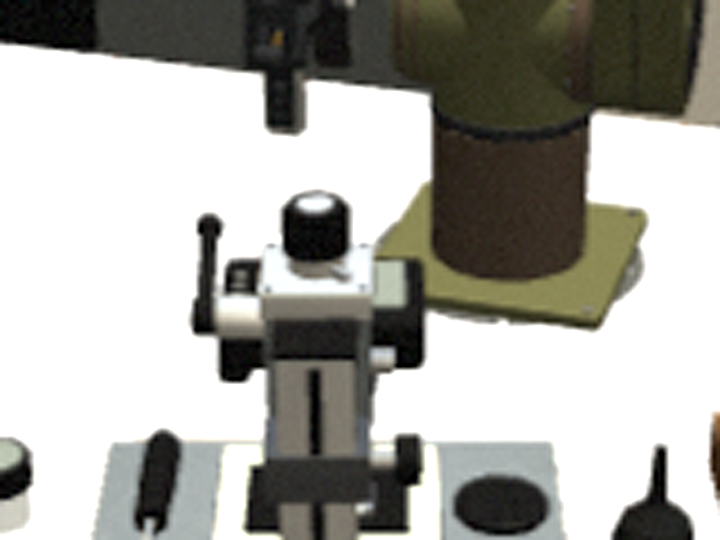

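View pics/top1.png

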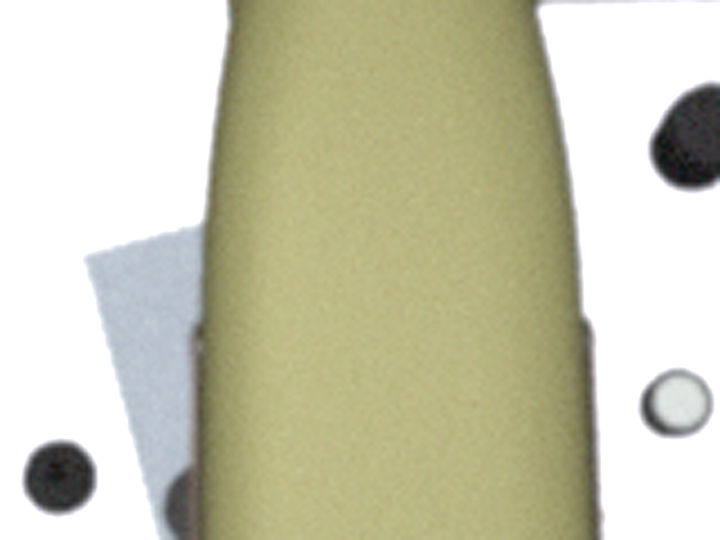

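```bash
python3 - <<'E'
from h import *
S=load("scene0.npz")
for X in [(601,21,383),(511,21,383),(556,21.3,320),(556,21.3,292)]:
    p=proj(S,X); print(X,p,(p-np.array([240,110]))*4.5)
E
```

```text
(601, 21, 383) [302.80916164 139.19012858] [282.64122738 131.3555786 ]
(511, 21, 383) [314.61863085 124.90455117] [335.78383881  67.07048028]
(556, 21.3, 320) [309.49701576 154.91815585] [312.73657093 202.13170133]
(556, 21.3, 292) [309.70329908 164.77653653] [313.66484588 246.4944144 ]
```

>>> apply_moves --delta_pos '[[1,0,30],[1,0,60],[1,0,76],[1,0,81],[1,0,81],[1,0,81]]' --dr '[[0,0,0],[0,0,0],[0,0,0],[0,0,0],[0,0,0],[0,0,0]]' --jaw '[0,0,0,0,40,80]' --force 35

```text
time_s: 2.82
tcp_pos: [556.1, 22.7, 291.4]
orientation: [0.693, 0.721, 0.001, 0.001]
wrist_force: [0.6, -0.6, 0.8]
grip_width: 0.69
```

>>> apply_moves --delta_pos '[[0,0,0],[0,0,0],[0,0,0],[0,0,0],[0,0,0],[0,0,0]]' --dr '[[0,0,0],[0,0,0],[0,0,0],[0,0,0],[0,0,0],[0,0,0]]' --jaw '[110,140,170,200,255,255]'

```text
time_s: 3.58
tcp_pos: [556.9, 22.5, 291.3]
orientation: [0.693, 0.721, 0.001, 0.001]
wrist_force: [2.7, -0.4, 5.4]
grip_width: 0.459
```

```bash
cat > st.py <<'E'
from workcell import get_state
import numpy as np
s=get_state(); x,y,z,w=s["orientation"]
print("t",s["time_s"],"yawx %.2f j6 %.2fdeg"%(np.degrees(2*np.arctan2(y,x)),np.degrees(s["joint_positions"][5])),"tcp",s["tcp_pos"].round(2),"F",s["wrist_force"].round(2),"M",s["wrist_torque"].round(3),"tau6 %.3f w %.3f"%(s["tau"][5],s["grip_width"]))
E
python3 st.py
```

```text
t 3.575 yawx 92.30 j6 90.01deg tcp [556.89  22.46 291.32] F [ 2.72 -0.42  5.43] M [ 0.028 -0.549 -0.004] tau6 0.005 w 0.459
```

>>> apply_moves --delta_pos '[[0,0.7,0],[0,0.7,0],[0,0.7,0],[0,0.7,0]]' --dr '[[0,0,-3],[0,0,-6],[0,0,-8],[0,0,-8]]' --jaw '[255,255,255,255]'

```text
time_s: 4.08
tcp_pos: [556.9, 22.4, 291.3]
orientation: [0.641, 0.768, 0.001, 0.001]
wrist_force: [1.2, 1.8, 6.1]
grip_width: 0.456
```

```bash
python3 st.py
```

```text
t 4.075 yawx 100.30 j6 82.01deg tcp [556.88  22.45 291.32] F [1.15 1.85 6.1 ] M [ 0.046 -0.199 -0.038] tau6 -0.100 w 0.456
```

>>> apply_moves --delta_pos '[[0,0,0],[0,0,0],[0,0,0],[0,0,0]]' --dr '[[0,0,-5],[0,0,-10],[0,0,-14],[0,0,-14]]' --jaw '[255,255,255,255]'

```text
time_s: 4.58
tcp_pos: [556.8, 22.5, 291.3]
orientation: [0.542, 0.84, 0.001, 0.001]
wrist_force: [1.2, 0.6, 6.5]
grip_width: 0.457
```

```bash
python3 st.py
```

```text
t 4.575 yawx 114.33 j6 67.98deg tcp [556.83  22.47 291.28] F [1.2  0.56 6.52] M [ 0.034 -0.219  0.064] tau6 -0.044 w 0.457
```

>>> apply_moves --delta_pos '[[0,0,0],[0,0,0],[0,0,0],[0,0,0]]' --dr '[[0,0,-4],[0,0,-8],[0,0,-8],[0,0,-8]]' --jaw '[255,255,255,255]'

```text
time_s: 5.08
tcp_pos: [556.9, 22.5, 291.3]
orientation: [0.483, 0.876, 0.001, 0.001]
wrist_force: [0.9, 0.2, 6.8]
grip_width: 0.46
```

```bash
python3 st.py
```

```text
t 5.075 yawx 122.30 j6 60.01deg tcp [556.85  22.46 291.31] F [0.93 0.19 6.85] M [ 0.083 -0.222  0.009] tau6 0.009 w 0.460
```

>>> apply_moves --delta_pos '[[0,0,0],[0,0,0],[0,0,0],[0,0,0],[0,0,0],[0,0,0]]' --dr '[[0,0,-6],[0,0,-12],[0,0,-18],[0,0,-24],[0,0,-30],[0,0,-30]]' --jaw '[255,255,255,255,255,255]'

```text
time_s: 5.82
tcp_pos: [556.8, 22.4, 291.3]
orientation: [0.239, 0.971, 0.0, 0.001]
wrist_force: [0.7, 0.4, 7.0]
grip_width: 0.46
```

```bash
python3 st.py
```

```text
t 5.825 yawx 152.33 j6 29.97deg tcp [556.77  22.41 291.28] F [0.68 0.45 7.  ] M [ 0.049 -0.155 -0.04 ] tau6 -0.138 w 0.460
```

>>> apply_moves --delta_pos '[[0,0,0],[0,0,0],[0,0,0],[0,0,0]]' --dr '[[0,0,-3],[0,0,-6],[0,0,-8],[0,0,-8]]' --jaw '[255,255,255,255]'

```text
time_s: 6.32
tcp_pos: [556.8, 22.4, 291.3]
orientation: [0.171, 0.985, 0.0, 0.001]
wrist_force: [1.2, 0.7, 6.5]
grip_width: 0.455
```

```bash
python3 st.py
```

```text
t 6.325 yawx 160.30 j6 22.00deg tcp [556.78  22.38 291.31] F [1.23 0.67 6.46] M [ 0.09  -0.207 -0.086] tau6 -0.100 w 0.455
```

>>> apply_moves --delta_pos '[[0,0,0],[0,0,0],[0,0,0],[0,0,0]]' --dr '[[0,0,-2],[0,0,-4],[0,0,-4],[0,0,-4]]' --jaw '[255,255,255,255]'

```text
time_s: 6.82
tcp_pos: [556.8, 22.4, 291.3]
orientation: [0.137, 0.991, 0.0, 0.001]
wrist_force: [1.0, -0.1, 6.1]
grip_width: 0.456
```

```bash
python3 st.py
```

```text
t 6.825 yawx 164.29 j6 18.01deg tcp [556.78  22.39 291.31] F [ 1.01 -0.1   6.1 ] M [ 0.002 -0.239 -0.003] tau6 -0.019 w 0.456
```

>>> apply_moves --delta_pos '[[0,0,0],[0,0,0],[0,0,0],[0,0,0],[0,0,0]]' --dr '[[0,0,-6],[0,0,-12],[0,0,-18],[0,0,-18],[0,0,-18]]' --jaw '[255,255,255,255,255]'

```text
time_s: 7.45
tcp_pos: [556.8, 22.4, 291.3]
orientation: [-0.02, 1.0, -0.0, 0.001]
wrist_force: [-0.1, -0.7, 6.6]
grip_width: 0.456
```

```bash
python3 st.py
```

```text
t 7.45 yawx 182.30 j6 0.00deg tcp [556.75  22.37 291.29] F [-0.06 -0.75  6.61] M [ 0.102 -0.202 -0.024] tau6 0.010 w 0.456
```

>>> apply_moves --delta_pos '[[0,0,0],[0,0,0],[0,0,0],[0,0,0]]' --dr '[[0,0,-3],[0,0,-6],[0,0,-8],[0,0,-8]]' --jaw '[255,255,255,255]'

```text
time_s: 7.95
tcp_pos: [556.7, 22.4, 291.3]
orientation: [-0.09, 0.996, -0.0, 0.001]
wrist_force: [0.9, -0.1, 6.4]
grip_width: 0.457
```

```bash
python3 st.py
```

```text
t 7.95 yawx 190.30 j6 -7.99deg tcp [556.75  22.37 291.28] F [ 0.94 -0.13  6.36] M [ 0.027 -0.153 -0.034] tau6 -0.101 w 0.457
```

>>> apply_moves --delta_pos '[[0,0,0],[0,0,0],[0,0,0]]' --dr '[[0,0,-1.5],[0,0,-3],[0,0,-3]]' --jaw '[255,255,255]'

```text
time_s: 8.32
tcp_pos: [556.8, 22.3, 291.3]
orientation: [-0.116, 0.993, -0.0, 0.001]
wrist_force: [0.4, -0.2, 5.8]
grip_width: 0.457
```

```bash
python3 st.py
```

```text
t 8.325 yawx 193.30 j6 -11.00deg tcp [556.77  22.35 291.3 ] F [ 0.36 -0.22  5.84] M [ 0.056 -0.128 -0.038] tau6 -0.063 w 0.457
```

>>> apply_moves --delta_pos '[[0,0,0],[0,0,0],[0,0,0],[0,0,0],[0,0,0]]' --dr '[[0,0,-6],[0,0,-12],[0,0,-19],[0,0,-19],[0,0,-19]]' --jaw '[255,255,255,255,255]'

```text
time_s: 8.95
tcp_pos: [556.8, 22.3, 291.3]
orientation: [-0.278, 0.961, -0.0, 0.001]
wrist_force: [1.5, -0.3, 6.5]
grip_width: 0.457
```

```bash
python3 st.py
```

```text
t 8.95 yawx 212.29 j6 -29.99deg tcp [556.77  22.28 291.29] F [ 1.5  -0.35  6.53] M [ 0.01  -0.14   0.012] tau6 0.009 w 0.457
```

>>> apply_moves --delta_pos '[[0,0,0],[0,0,0],[0,0,0],[0,0,0]]' --dr '[[0,0,-3],[0,0,-6],[0,0,-8],[0,0,-8]]' --jaw '[255,255,255,255]'

```text
time_s: 9.45
tcp_pos: [556.8, 22.3, 291.3]
orientation: [-0.344, 0.939, -0.0, 0.001]
wrist_force: [1.3, -0.7, 7.4]
grip_width: 0.457
```

```bash
python3 st.py
```

```text
t 9.45 yawx 220.29 j6 -37.99deg tcp [556.79  22.29 291.28] F [ 1.25 -0.73  7.4 ] M [ 0.03  -0.144 -0.087] tau6 -0.135 w 0.457
```

>>> apply_moves --delta_pos '[[0,0,0],[0,0,0],[0,0,0]]' --dr '[[0,0,-1.5],[0,0,-3],[0,0,-3]]' --jaw '[255,255,255]'

```text
time_s: 9.82
tcp_pos: [556.7, 22.3, 291.3]
orientation: [-0.369, 0.93, -0.0, 0.001]
wrist_force: [1.1, -0.2, 6.7]
grip_width: 0.457
```

```bash
python3 st.py
```

```text
t 9.825 yawx 223.27 j6 -40.97deg tcp [556.74  22.33 291.3 ] F [ 1.13 -0.22  6.67] M [ 0.016 -0.138 -0.167] tau6 -0.224 w 0.457
```

>>> apply_moves --delta_pos '[[0,0,0],[0,0,0],[0,0,0]]' --dr '[[0,0,-1],[0,0,-2],[0,0,-2]]' --jaw '[255,255,255]'

```text
time_s: 10.2
tcp_pos: [556.8, 22.4, 291.3]
orientation: [-0.385, 0.923, -0.0, 0.001]
wrist_force: [1.6, 0.2, 5.9]
grip_width: 0.46
```

```bash
python3 st.py
```

```text
t 10.2 yawx 225.26 j6 -42.96deg tcp [556.77  22.36 291.31] F [1.58 0.18 5.92] M [ 0.028 -0.115 -0.28 ] tau6 -0.297 w 0.460
```

The stop is felt: torque climbs to 0.30 N m at 13° past the click, where the other clicks gave 0.1 at most. So the knob started 4 clicks up. Next I turn it clockwise, going back to the lowest click first.

>>> apply_moves --delta_pos '[[0,0,0],[0,0,0],[0,0,0],[0,0,0]]' --dr '[[0,0,6],[0,0,13],[0,0,13],[0,0,13]]' --jaw '[255,255,255,255]'

```text
time_s: 10.7
tcp_pos: [556.8, 22.3, 291.3]
orientation: [-0.278, 0.961, -0.0, 0.001]
wrist_force: [1.9, -0.2, 6.7]
grip_width: 0.458
```

```bash
python3 st.py
```

```text
t 10.7 yawx 212.29 j6 -29.99deg tcp [556.76  22.3  291.3 ] F [ 1.89 -0.25  6.67] M [ 0.035 -0.175  0.043] tau6 0.004 w 0.458
```

>>> apply_moves --delta_pos '[[0,0,0],[0,0,0],[0,0,0],[0,0,0]]' --dr '[[0,0,4],[0,0,8],[0,0,8],[0,0,8]]' --jaw '[255,255,255,255]'

```text
time_s: 11.2
tcp_pos: [556.8, 22.3, 291.3]
orientation: [-0.21, 0.978, -0.0, 0.001]
wrist_force: [1.6, -0.2, 6.8]
grip_width: 0.456
```

```bash
python3 st.py
```

```text
t 11.2 yawx 204.30 j6 -22.00deg tcp [556.75  22.35 291.33] F [ 1.6  -0.16  6.78] M [ 0.076 -0.17   0.045] tau6 0.051 w 0.456
```

>>> apply_moves --delta_pos '[[0,0,0],[0,0,0],[0,0,0],[0,0,0],[0,0,0],[0,0,0]]' --dr '[[0,0,6],[0,0,12],[0,0,18],[0,0,22],[0,0,22],[0,0,22]]' --jaw '[255,255,255,255,255,255]'

```text
time_s: 11.95
tcp_pos: [556.7, 22.4, 291.3]
orientation: [-0.02, 1.0, -0.0, 0.001]
wrist_force: [0.3, -0.2, 6.0]
grip_width: 0.457
```

```bash
python3 st.py
```

```text
t 11.95 yawx 182.29 j6 0.01deg tcp [556.74  22.36 291.3 ] F [ 0.32 -0.21  6.  ] M [ 0.029 -0.133 -0.044] tau6 0.003 w 0.457
```

>>> apply_moves --delta_pos '[[0,0,0],[0,0,0],[0,0,0],[0,0,0],[0,0,0],[0,0,0],[0,0,0]]' --dr '[[0,0,6],[0,0,12],[0,0,18],[0,0,24],[0,0,30],[0,0,30],[0,0,30]]' --jaw '[255,255,255,255,255,255,255]'

```text
time_s: 12.82
tcp_pos: [556.8, 22.4, 291.3]
orientation: [0.239, 0.971, 0.0, 0.001]
wrist_force: [1.6, -0.5, 7.0]
grip_width: 0.457
```

```bash
python3 st.py
```

```text
t 12.825 yawx 152.30 j6 30.01deg tcp [556.79  22.41 291.28] F [ 1.64 -0.49  6.97] M [ 0.006 -0.191 -0.052] tau6 0.002 w 0.457
```

>>> apply_moves --delta_pos '[[0,0,0],[0,0,0],[0,0,0],[0,0,0],[0,0,0],[0,0,0],[0,0,0]]' --dr '[[0,0,6],[0,0,12],[0,0,18],[0,0,24],[0,0,30],[0,0,30],[0,0,30]]' --jaw '[255,255,255,255,255,255,255]'

```text
time_s: 13.7
tcp_pos: [556.9, 22.4, 291.3]
orientation: [0.483, 0.876, 0.001, 0.001]
wrist_force: [1.1, 0.1, 5.9]
grip_width: 0.462
```

```bash
python3 st.py
```

```text
t 13.7 yawx 122.30 j6 60.01deg tcp [556.87  22.44 291.31] F [1.12 0.08 5.92] M [ 0.056 -0.204 -0.05 ] tau6 0.002 w 0.462
```

>>> apply_moves --delta_pos '[[0,0,0],[0,0,0],[0,0,0],[0,0,0],[0,0,0],[0,0,0],[0,0,0]]' --dr '[[0,0,6],[0,0,12],[0,0,18],[0,0,24],[0,0,30],[0,0,30],[0,0,30]]' --jaw '[255,255,255,255,255,255,255]'

```text
time_s: 14.58
tcp_pos: [556.9, 22.5, 291.3]
orientation: [0.693, 0.721, 0.001, 0.001]
wrist_force: [0.7, -0.3, 5.7]
grip_width: 0.454
```

```bash
python3 st.py
```

```text
t 14.575 yawx 92.30 j6 90.01deg tcp [556.92  22.47 291.31] F [ 0.75 -0.34  5.69] M [ 0.022 -0.311 -0.056] tau6 0.002 w 0.454
```

>>> apply_moves --delta_pos '[[0,0,0],[0,0,0],[0,0,0],[0,0,0],[0,0,0]]' --dr '[[0,0,6],[0,0,12],[0,0,22],[0,0,22],[0,0,22]]' --jaw '[255,255,255,255,255]'

```text
time_s: 15.2
tcp_pos: [556.9, 22.4, 291.3]
orientation: [0.818, 0.576, 0.001, 0.001]
wrist_force: [2.6, 0.9, 7.2]
grip_width: 0.458
```

```bash
python3 st.py
```

```text
t 15.2 yawx 70.29 j6 112.02deg tcp [556.95  22.44 291.29] F [2.64 0.91 7.21] M [ 0.004 -0.249 -0.021] tau6 -0.051 w 0.458
```

>>> apply_moves --delta_pos '[[0,0,0],[0,0,0],[0,0,0],[0,0,0]]' --dr '[[0,0,4],[0,0,8],[0,0,8],[0,0,8]]' --jaw '[255,255,255,255]'

```text
time_s: 15.7
tcp_pos: [557.0, 22.4, 291.3]
orientation: [0.856, 0.517, 0.001, 0.001]
wrist_force: [1.8, 0.3, 6.1]
grip_width: 0.458
```

```bash
python3 st.py
```

```text
t 15.7 yawx 62.30 j6 120.01deg tcp [556.98  22.43 291.31] F [1.79 0.34 6.08] M [ 0.04  -0.302  0.025] tau6 0.001 w 0.458
```

Now at the fifth click with zero torque. I'll release the knob and lift away.

>>> apply_moves --delta_pos '[[0,0,0],[0,0,0],[0,0,0],[0,0,0],[0,0,-20],[0,0,-60],[0,0,-90],[0,0,-90]]' --dr '[[0,0,0],[0,0,0],[0,0,0],[0,0,0],[0,0,0],[0,0,0],[0,0,0],[0,0,0]]' --jaw '[90,40,0,0,0,0,0,0]'

```text
time_s: 16.7
tcp_pos: [557.5, 22.5, 382.7]
orientation: [0.856, 0.517, 0.002, 0.001]
wrist_force: [0.1, -0.2, 0.4]
grip_width: 0.999
```

```bash
python3 st.py; python3 - <<'E'
from workcell import snapshot
import cv2,numpy as np
d=snapshot("scene"); np.savez("scene2.npz",**d); im=d["image"][:,:,::-1]
cv2.imwrite("pics/scene2.png",cv2.convertScaleAbs(cv2.resize(im[110:230,240:400],None,fx=4.5,fy=4.5,interpolation=cv2.INTER_CUBIC),alpha=1.6))
E
```

```text
t 16.7 yawx 62.30 j6 120.01deg tcp [557.54  22.51 382.75] F [ 0.05 -0.24  0.39] M [ 0.019 -0.012 -0.034] tau6 0.000 w 0.999
```

View pics/scene2.png

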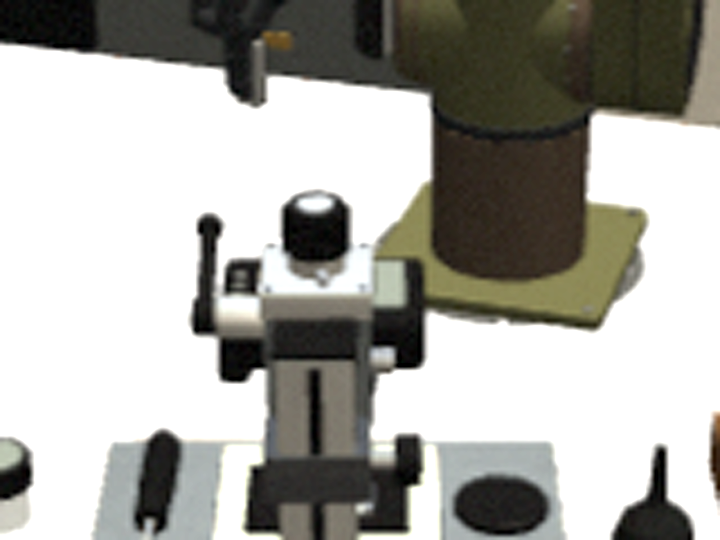

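```bash
python3 - <<'E'
from h import *
T=load("top0.npz");S=load("scene2.npz")
f=lambda x,y:(260+x/4-.375,150+y/4-.375); g=lambda x,y:(240+x/4.5-.39,110+y/4.5-.39)
k,e=tri(T,f(289,130),S,g(317,203)); print("knob",k,e)
b,e=tri(T,f(403,198),S,g(208,224)); print("ball",b,e)
d=b-k; a=np.radians(17); print("stand frame ball-knob",d[0]*np.cos(a)+d[1]*np.sin(a),-d[0]*np.sin(a)+d[1]*np.cos(a),d[2])
print("ball via top plane 278",onz(T,f(403,198),278))
# hinge end of lever
h,e=tri(T,f(373,118),S,g(203,318)); print("hinge end",h,e)
E
```

```text
knob [555.44561258  21.57637865 320.42938612] 1.9566258817730435
ball [521.70700262 -57.58714879 279.06386282] 0.40511470478738393
stand frame ball-knob -55.40956863495852 -65.8402428872212 -41.36552330335013
ball via top plane 278 [521.88157247 -57.50310115 278.        ]
hinge end [584.21763588 -38.71984495 252.11542661] 1.3340360717912798
```

>>> apply_moves --delta_pos '[[0,0,0],[-30,1.5,0],[-60,3,0],[-89.6,4.7,0],[-89.6,4.7,20],[-89.6,4.7,50],[-89.6,4.7,78],[-89.6,4.7,78],[-89.6,4.7,78]]' --dr '[[0,0,0],[0,0,0],[0,0,0],[0,0,0],[0,0,0],[0,0,0],[0,0,0],[0,0,0],[0,0,0]]' --jaw '[120,255,255,255,255,255,255,255,255]'

```text
time_s: 17.88
tcp_pos: [518.9, -59.0, 302.6]
orientation: [0.856, 0.517, -0.0, -0.0]
wrist_force: [0.4, -0.9, -0.6]
grip_width: 0.002
```

```bash
python3 st.py; python3 - <<'E'
from workcell import snapshot
import cv2,numpy as np
for n in ("scene","top"):
    d=snapshot(n); im=d["image"][:,:,::-1]
    c=im[90:210,220:380] if n=="scene" else im[140:260,260:420]
    cv2.imwrite(f"pics/{n}3.png",cv2.convertScaleAbs(cv2.resize(c,None,fx=4.5,fy=4.5,interpolation=cv2.INTER_CUBIC),alpha=1.6))
E
```

```text
t 17.875 yawx 62.30 j6 111.21deg tcp [518.91 -59.05 302.62] F [ 0.4  -0.95 -0.62] M [-0.    -0.057 -0.043] tau6 0.000 w 0.002
```

View pics/scene3.png

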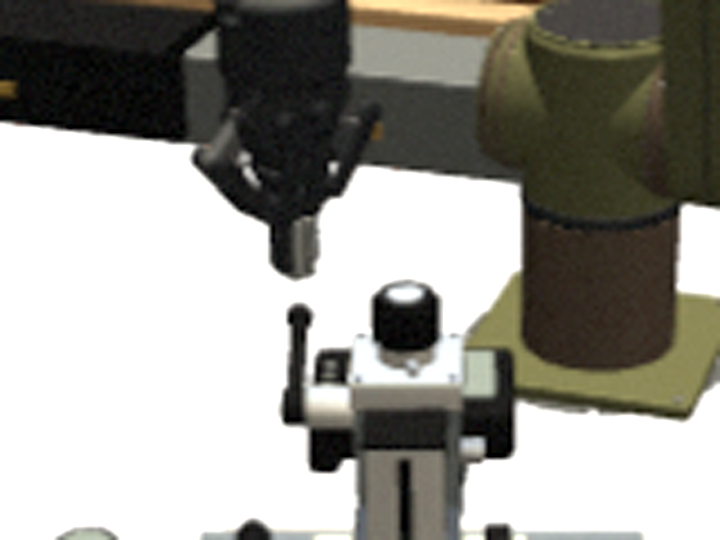

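>>> apply_moves --delta_pos '[[0,0,6],[0,0,12],[0,0,16],[0,0,20],[0,0,20]]' --dr '[[0,0,0],[0,0,0],[0,0,0],[0,0,0],[0,0,0]]' --jaw '[255,255,255,255,255]'

```text
time_s: 18.6
tcp_pos: [517.9, -59.3, 282.4]
orientation: [0.856, 0.517, -0.001, -0.0]
wrist_force: [-1.5, 0.1, 2.6]
grip_width: 0.002
```

```bash
python3 st.py
```

```text
t 18.6 yawx 62.29 j6 111.20deg tcp [517.94 -59.29 282.42] F [-1.53  0.08  2.59] M [-0.118  0.284 -0.021] tau6 0.002 w 0.002
```

>>> apply_moves --delta_pos '[[-1,-1,4],[-1.5,-1.5,8],[-2,-2,11],[-2.5,-2.5,14],[-2.5,-2.5,14]]' --dr '[[0,0,0],[0,0,0],[0,0,0],[0,0,0],[0,0,0]]' --jaw '[255,255,255,255,255]'

```text
time_s: 19.23
tcp_pos: [514.9, -60.2, 268.3]
orientation: [0.856, 0.517, -0.0, -0.0]
wrist_force: [-1.9, -0.3, 1.6]
grip_width: -0.002
```

```bash
python3 st.py
```

```text
t 19.225 yawx 62.29 j6 111.04deg tcp [514.9  -60.23 268.32] F [-1.95 -0.27  1.62] M [-0.109  0.35  -0.006] tau6 0.002 w -0.002
```

>>> apply_moves --delta_pos '[[-0.5,-0.5,4],[-1,-1,8],[-1.5,-1.5,12],[-1.5,-1.5,15],[-1.5,-1.5,15]]' --dr '[[0,0,0],[0,0,0],[0,0,0],[0,0,0],[0,0,0]]' --jaw '[255,255,255,255,255]'

```text
time_s: 19.85
tcp_pos: [513.7, -60.7, 253.1]
orientation: [0.856, 0.517, 0.0, -0.0]
wrist_force: [-1.8, 0.2, 2.7]
grip_width: -0.0
```

```bash
python3 st.py
```

```text
t 19.85 yawx 62.30 j6 110.95deg tcp [513.66 -60.67 253.09] F [-1.77  0.22  2.71] M [-0.108  0.341  0.044] tau6 0.003 w -0.000
```

>>> apply_moves --delta_pos '[[0,0,2],[0,0,4],[0,0,4]]' --dr '[[0,0,0],[0,0,0],[0,0,0]]' --jaw '[255,255,255]'

```text
time_s: 20.23
tcp_pos: [514.0, -60.8, 252.0]
orientation: [0.856, 0.517, 0.001, 0.001]
wrist_force: [-7.5, 0.0, 18.1]
grip_width: -0.001
```

```bash
python3 st.py
```

```text
t 20.225 yawx 62.30 j6 110.95deg tcp [513.99 -60.79 252.04] F [-7.49  0.02 18.14] M [-0.107  1.405  0.027] tau6 0.017 w -0.001
```

>>> apply_moves --delta_pos '[[-0.7,-0.7,1],[-0.7,-0.7,2],[-0.7,-0.7,2]]' --dr '[[0,0,0],[0,0,0],[0,0,0]]' --jaw '[255,255,255]'

```text
time_s: 20.6
tcp_pos: [514.0, -60.9, 251.7]
orientation: [0.856, 0.517, 0.003, 0.002]
wrist_force: [-7.4, 0.7, 24.5]
grip_width: 0.0
```

```bash
python3 st.py; python3 - <<'E'
from workcell import snapshot
import cv2,numpy as np
for n in ("scene",):
    d=snapshot(n); im=d["image"][:,:,::-1]
    c=im[90:210,220:380]
    cv2.imwrite(f"pics/{n}4.png",cv2.convertScaleAbs(cv2.resize(c,None,fx=4.5,fy=4.5,interpolation=cv2.INTER_CUBIC),alpha=1.6))
E
```

```text
t 20.6 yawx 62.32 j6 110.90deg tcp [514.02 -60.86 251.71] F [-7.4   0.72 24.5 ] M [0.183 1.501 0.092] tau6 0.022 w 0.000
```

View pics/scene4.png

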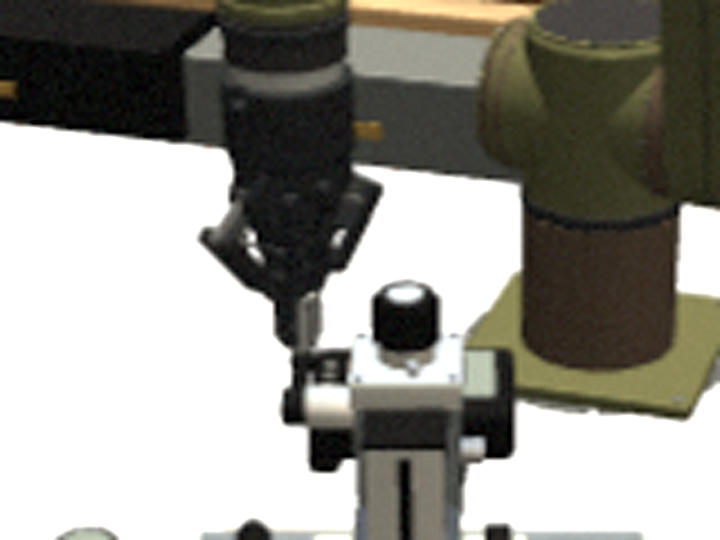

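The force rises to 24 N with no further travel, so the lever is on its stop. I'll lift off and check.

>>> apply_moves --delta_pos '[[0,0,-4],[0,0,-10],[0,0,-40],[0,0,-90],[0,0,-130],[-40,-40,-150],[-80,-80,-150],[-120,-120,-150],[-150,-160,-150],[-150,-180,-150],[-150,-180,-150]]' --dr '[[0,0,0],[0,0,0],[0,0,0],[0,0,0],[0,0,0],[0,0,0],[0,0,0],[0,0,0],[0,0,0],[0,0,0],[0,0,0]]' --jaw '[255,255,255,255,255,255,255,255,255,255,255]'

```text
time_s: 22.02
tcp_pos: [283.5, -109.8, 397.5]
orientation: [0.856, 0.517, 0.001, 0.0]
wrist_force: [0.5, -0.3, -0.8]
grip_width: -0.0
```

```bash
python3 st.py; python3 - <<'E'
from workcell import snapshot
import cv2,numpy as np
for n in ("scene","top"):
    d=snapshot(n); np.savez(n+"5.npz",**d); im=d["image"][:,:,::-1]
    c=im[140:260,240:400] if n=="scene" else im[150:270,260:420]
    cv2.imwrite(f"pics/{n}5.png",cv2.convertScaleAbs(cv2.resize(c,None,fx=4,fy=4,interpolation=cv2.INTER_CUBIC),alpha=1.5))
E
```

```text
t 22.025 yawx 62.30 j6 96.48deg tcp [ 283.49 -109.84  397.5 ] F [ 0.53 -0.33 -0.82] M [-0.03  -0.072 -0.016] tau6 0.013 w -0.000
```

View pics/scene5.png

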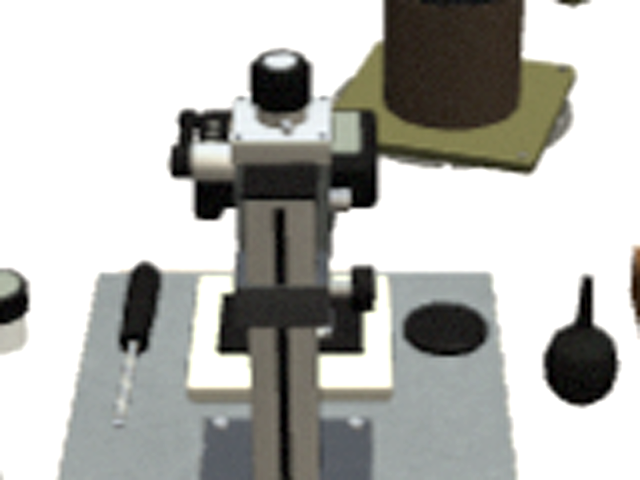

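View pics/top5.png

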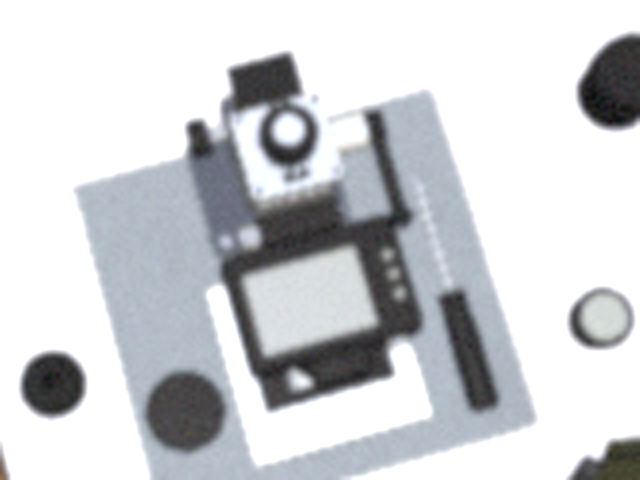

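```bash
python3 - <<'E'
from h import *
T=load("top5.npz");S=load("scene5.npz");T0=load("top0.npz");S0=load("scene0.npz")
f=lambda x,y:(260+x/4-.375,150+y/4-.375); g=lambda x,y:(240+x/4-.375,140+y/4-.375)
print("ball",tri(T,f(403,214),S,g(187,119)))
print("before",tri(T,f(403,198),S,g(186,80)))
print("exp px for z=240 / 244:",[((proj(S,(514,-61,z))-[239.6,139.6])*4).round(1) for z in (236,240,244,248)])
for a,b,n in ((T0,T,"top"),(S0,S,"scene")):
    d=np.abs(a["image"].astype(int)-b["image"]).max(2)
    sub=d[140:290,220:440] if n=="top" else d[130:280,180:440]
    ys,xs=np.where(sub>60); print(n,len(ys), np.unique(np.stack([ys//10*10+(140 if n=="top" else 130),xs//10*10+(220 if n=="top" else 180)],1),axis=0).tolist())
E
```

```text
ball (array([517.52431193, -60.10896913, 246.46843224]), np.float64(1.3342028603783018))
before (array([521.69873495, -57.23780624, 278.47013661]), np.float64(0.4526654352317176))
exp px for z=240 / 244: [array([187.4, 130. ]), array([187.2, 124.8]), array([186.9, 119.6]), array([186.7, 114.4])]
top 1429 [[190, 350], [190, 360], [200, 350], [200, 360], [240, 430], [250, 410], [250, 420], [250, 430], [260, 400], [260, 410], [260, 420], [260, 430], [270, 380], [270, 390], [270, 400], [270, 410], [270, 420], [270, 430], [280, 380], [280, 390], [280, 400], [280, 410], [280, 420], [280, 430]]
scene 274 [[130, 330], [130, 370], [130, 380], [130, 390], [140, 370], [140, 380], [150, 280], [160, 280], [170, 280], [170, 310]]
```

```bash
python3 -c "
from workcell import close_job
print(close_job())"
```

```text
the job is handed in; nothing more can be done
None
```

The knob is set five clicks up from the lowest click and the clamp lever is down on its stop. I handed the job in at about 22 s with the arm clear of everything; `close_job` gave no verdict.

- **Stop:** Turned anticlockwise, the knob passed clicks at each 30°. It met the stop just past the fourth, so it had started four clicks up. The torque peaked at about 0.3 N m, against a forcing limit of 0.65.
- **Five clicks:** I turned it back to the lowest click and then exactly 150° clockwise. Wrist-joint torque was about zero at every click I stopped on. After release, the dog sat one click clockwise of where it started, as expected.
- **Clamp:** The closed fingers pressed the ball down until it stopped moving, with the force rising from 3 to 24 N in about 1.4 mm. The ball went down about 32 to 35 mm. That fits a lever that started slightly pressed, but the images cannot fix its final height to better than about 4 mm, so the felt hard stop is the main evidence.
- **Surroundings:** Comparing before and after pictures around the stand, only the lever, the dog and the robot itself had changed. The camera and the things around the stand look untouched.

**Disagreements:** the measured tool position differed from the commanded one by 1 to 2 mm, as did the two camera views from each other. I allowed for this. The wrist-torque reading was noisy by about 0.05 N m, so I judged the clicks mainly by the last joint's torque.

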